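# Fit the inner lid of the double-lidded pot and take off the outer lid

### The arm

A 6-joint arm with a two-finger parallel gripper is mounted at the origin on a cart in front of the work surface, level with it; the furniture and walls round the work are solid. World frame = base frame: x ahead of the robot, y to its left, z up, the work surface at z = 0. Lengths are in m, angles in rad, forces in N, time in s.
With the tool pointing down it reaches from about 0.225 to 0.875 m from the base axis. Payload 3.4 kg.
Tool frame: the origin (TCP) lies on the centre line of the jaws, within the pads' length; the fingertips stand 17 mm ahead of it and the grasp point (between the pads) lies 2 mm behind it (arm.nose_length is the distance from the TCP to the fingertips, in m); z points along the fingers, y is the line along which they close (so a half turn about z gives the same grasp; the last joint's range is limited). The gripper opens to 85 mm and grips with 20 to 120 N. Pads are 22 mm wide; open, the fingers measure 114 mm over their backs; the gripper's body (76 mm by 85 mm) begins 54 mm behind the grasp point. The pads swing forward as they close: fully open they stand 13 mm farther back than shut.
Start: joints at [-1.382, 0.276, 1.505, -0, 1.361, -0.121], TCP at [0.175, -0.548, 0.248] pointing down, gripper open.
Joint ranges: [-2.89, 2.89], [-0.75, 2.08], [0.22, 2.7], [-1.18, 4.32], [0.11, 2.71], [-2.7, 2.7]. Speed limits (rad/s): [2.57, 2.57, 3.14, 3.14, 3.14, 3.14].

### API

Orientations are given as a unit quaternion [w, x, y, z].
In Python, from station import arm gives the robot as it stands. The module is installed in compiled form; this text tells all that it offers.
- The arm moves only by the tool carry_out, never from a script. Its argument "rows" is a list of rows, each an object with "dr": the turn, a rotation vector about the tool's x, y, z each as a share of 5 degrees, from -1 to 1, a list of three; "linear": the shift along the tool's x, y, z each as a share of 5 cm, from -1 to 1, a list of three; "jaw": the opening, from 0 (shut) to 1 (fully open). A call has 1 to 5 rows; each row shifts and turns the commanded pose from where the row before left it, along the tool's axes as they then stand; what a row does not reach is not made up. A row lasts 1/10 s, in which the tool goes at most 50 mm and 8.59 degrees, less where a joint would pass 70% of its speed; a pose out of reach is approached as far as the arm can. A call with a number of a shift or a turn outside -1 to 1 is refused whole. A call with a gripper value outside its range is refused whole. The fingers move at their own pace and stop on an object; the grip force is fixed at half the most. Time passes only in rows, so rows that do not move let the fingers close. It gives the time, the measured TCP pose, the force, the opening and the grip force at its end, in the units of the state.
- arm.observe(): the state, without advancing time (a new reading comes with each control period).
- arm.read_camera(name): name is "scene" or "top"; returns the picture (480x640x3 uint8, red, green, blue); there is no depth.
- arm.camera_params(name): a dict with "mtx" (3x3 intrinsics, pixels), "k1" (the pictures are not rectified: a ray, as slopes to the right and down, at radius r is drawn at 1 + k1 r^2 times it, then the intrinsics apply), "cam_to_world" (4x4, takes a point from camera to world coordinates). Camera axes: x right, y down, z forward; pixel columns grow to the right and rows downward; lengths in m; the calibration is good to about 2 mm. A picture is of the moment at which its call begins. camera_params takes no time and is no camera call.
- arm.hand_in(): hands the job in; it is judged then, once.
The state is a dict: "t": time; "q": joint angles; "qvel": joint speeds; "joint_efforts": joint torques, N m; "ee_pos": TCP position; "tool_rot": TCP orientation; "wrist_force": force on the tool from outside, world axes, zero at the start; "moment": the same for the moment, N m; "gripper_width": finger opening in m; "finger_force": force on a finger pad.
Only numpy, scipy, OpenCV 4.12 (cv2) and the standard library are available. Lean on these libraries where they do the work, as an engineer would, in place of code of your own. Each camera call takes 0.05 s, during which the arm holds its last target. There are 200 camera calls.

### The job

Leave the steel pot closed by its inner lid only, with its outer lid in your hand. First swing the pot's carry handle over, away from you, and press it down past its spring catch until it is home; then pick up the two nested lids together by the inner lid's knob, lower them gently onto the pot until the inner lid is fully seated, and let go. Now take the outer lid alone by its collar, lift it straight up without disturbing the seated inner lid, and finish while holding it level above the pot, clear of the knob's top by a finger's width or more; leave the handle home, the pot standing about where it is and the other things on the bench alone.

Things in the scene. Friction and masses are not known exactly. Their poses are not given: they have to be found in the camera images.
- pot: heavy round steel pot, empty, 2.6 kg, standing loose. Origin under its centre, z up. Outer diameter 116, rim 85 high, mouth diameter 108. Its handle swings to its +x side, which points away from the robot within 0.35 rad. Dark side brackets (out to y = +-67) carry the handle's pivots, 50 above the bench, and the catch: a sprung steel ball each. Stands left or right of the lids
- handle (a joint): angle of the carry handle (rad): 0 upright over the mouth, positive leaning to the pot's +x. Range -0.5 to 1.64. Friction (1 N at the bar) keeps it where it is left. The catch balls resist from 1.2 to 1.42 (about 3 to 4 N at the bar, pushed downward); beyond, it snaps to its stop at 1.64 = home. Starts between -0.35 and 0.35, in the lids' way
- handle_bar (a point): middle of the handle's bar, a wooden roller 16 thick, 80 long, parallel to the pot's y, 110 from the pivot axis (which crosses the pot's centre line 50 above the bench, along the pot's y). Steel legs 7 thick at y = +-76. Home, the bar lies about 42 above the bench behind the pot
- inner_lid: inner lid, steel, 0.25 kg; starts plug down, under the outer lid. Origin: centre of its underside, z up. Plug diameter 104 (foot tapered to 92), 10 deep; flange diameter 120, z 10 to 14, rests on the pot's rim: seated, origin 75 above the pot's. Central knob, diameter 20, top at z 68, passes through the outer lid; z 44 to 68 is bare for gripping. Lifted, it carries the outer lid
- outer_lid: outer lid, aluminium, 0.18 kg, loose on the inner lid's flange. Origin: centre of its plate's underside, z up; nested, 14 above the inner lid's. Diameter 132, plate z 0 to 3, skirt down to z -6. Collar round its 34 hole, outside diameter 44 to 46, z 3 to 29: grip it across from above, the inner knob (top z 54) between the fingers. The skirt clears it when the origin is 74 above the inner lid's
- nail_set: small steel nail set (punch), 12x100x10, lying on the bench between pot and lids (mm); a bystander, leave it alone
- wedge: small wooden wedge, 30x100x22, lying on the bench between and beyond pot and lids (mm); a bystander, leave it alone
- sanding_block: sanding block, 65x112x35, at the left (mm); a bystander, leave it alone
There are look-alikes about, which are no part of the job. Several things have the shape of the outer_lid; the one meant has the colours described above.

How it is judged:
By the outcome, as a careful person would: the job done as asked, in the order asked, and still so for the second after the job is handed in, while the arm keeps its last pose, push and grip.
It also fails if it takes over 72 s, if anything falls off the work surface, if the arm or the gripper's body presses on something with over 40 N, if the wrist force passes 120 N, or if a joint passes its speed limit or range.

## Working session

There is one attempt and no reset: what is moved stays moved. The work goes in short steps, Python scripts to look and compute and a tool call to move; the robot and the scene stay as the last step left them, time stands still between calls to the robot, and variables do not carry over. Pictures are saved under pics/ and viewed, at most 12 in all, crops included, and the job is handed in when it is done.

Besides the shell and the picture viewer there is one more tool, called after ">>>" as a command line: name --argument value ..., lists and objects as JSON in quotes. carry_out: Moves the arm, as the interface text tells. Shift numbers are shares of 5 cm and turn numbers shares of 5 degrees, none past 1 either way. Its arguments: {"type":"object","properties":{"rows":{"type":"array","items":{"type":"object","properties":{"dr":{"type":"array","items":{"type":"number","minimum":-1,"maximum":1}},"linear":{"type":"array","items":{"type":"number","minimum":-1,"maximum":1}},"jaw":{"type":"number"}}}}},"required":["rows"]}

```bash
mkdir -p pics
cat > h.py <<'E'
from station import arm
import numpy as np, cv2
from scipy.spatial.transform import Rotation as R
def snap(n,f):
    im=arm.read_camera(n); cv2.imwrite(f'pics/{f}.png',im[:,:,::-1]); return im
def ray(n,u,v):
    c=arm.camera_params(n);K=np.array(c['mtx']);T=np.array(c['cam_to_world'])
    d=np.array([(u-K[0,2])/K[0,0],(v-K[1,2])/K[1,1]]);s=d.copy()
    for _ in range(20): s=d/(1+c['k1']*(s@s))
    return T[:3,3],T[:3,:3]@np.array([s[0],s[1],1])
def at(n,u,v,z):
    o,d=ray(n,u,v); return o+d*(z-o[2])/d[2]
def proj(n,p):
    c=arm.camera_params(n);K=np.array(c['mtx']);T=np.array(c['cam_to_world'])
    q=T[:3,:3].T@(np.array(p)-T[:3,3]);s=q[:2]/q[2];s=s*(1+c['k1']*(s@s))
    return K[0,0]*s[0]+K[0,2],K[1,1]*s[1]+K[1,2]
def st():
    s=arm.observe(); r=R.from_quat(np.array(s['tool_rot'])[[1,2,3,0]])
    print(s['t'],np.round(s['ee_pos'],4),np.round(r.as_matrix(),3).tolist(),np.round(s['wrist_force'],2),s['gripper_width']); return s
E
python3 - <<'E'
from h import *
snap('top','t1');snap('scene','s1');st()
for n in('top','scene'):
    c=arm.camera_params(n);print(n,np.round(c['mtx'],1).tolist(),c['k1'],np.round(c['cam_to_world'],3).tolist())
print(arm.nose_length)
E
```

```text
0.1 [ 0.1752 -0.5472  0.2475] [[0.952, 0.305, -0.0], [0.305, -0.952, 0.002], [0.0, -0.002, -1.0]] [-0.17  0.34  0.05] 0.08515539691200522
top [[537.6, 0.0, 312.9], [0.0, 537.6, 239.5], [0.0, 0.0, 1.0]] 0.03165330216344387 [[-0.022, -0.98, 0.195, 0.379], [-0.999, 0.026, 0.021, 0.16], [-0.026, -0.195, -0.981, 0.986], [0.0, 0.0, 0.0, 1.0]]
scene [[444.4, 0.0, 310.0], [0.0, 444.4, 238.4], [0.0, 0.0, 1.0]] -0.0270318634833005 [[0.907, -0.204, 0.369, 0.204], [-0.421, -0.398, 0.815, -0.53], [-0.02, -0.895, -0.447, 0.489], [0.0, 0.0, 0.0, 1.0]]
0.017
```

View pics/t1.png

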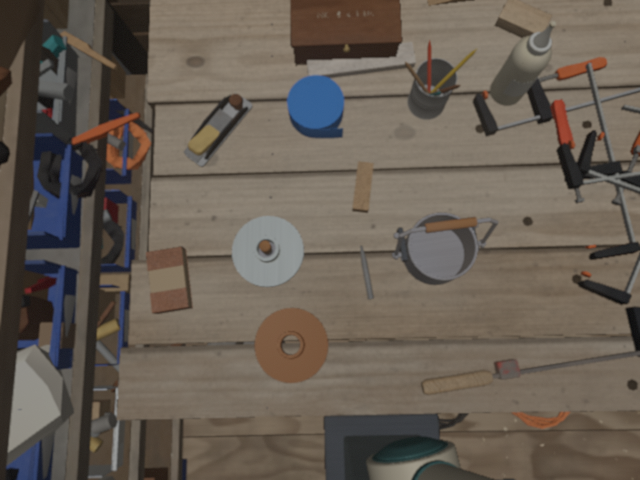

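View pics/s1.png

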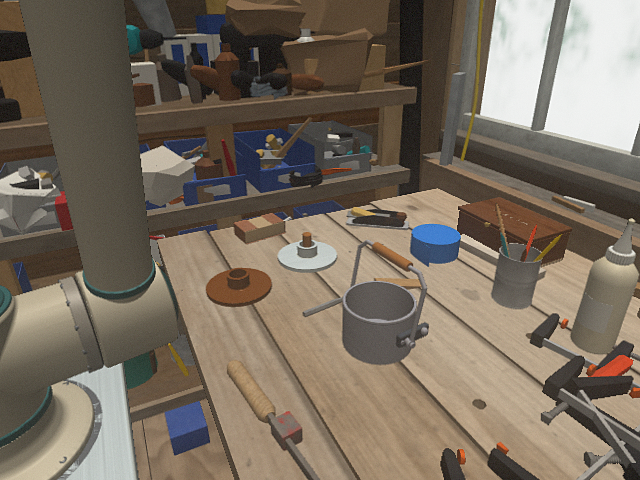

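The top view shows pot mouth ~(440,248) and handle bar ~(451,225). There are three lid-shaped things: pale aluminium with a wooden knob (267,250), brown (292,345) with an empty hole, and blue (316,107). The pale one has the inner knob through it and is aluminium coloured, so it fits. I'll confirm with an enlarged crop and measure.

Run:
```python
from h import *
im=cv2.imread('pics/t1.png')
a=cv2.resize(im[200:300,225:310],None,fx=4,fy=4,interpolation=cv2.INTER_CUBIC)
b=cv2.resize(im[200:300,385:500],None,fx=4,fy=4,interpolation=cv2.INTER_CUBIC)
cv2.imwrite('pics/crop.png',np.hstack([a,b]))
s=cv2.imread('pics/s1.png')
cv2.imwrite('pics/crops.png',cv2.resize(s[225:370,270:440],None,fx=4,fy=4,interpolation=cv2.INTER_CUBIC))
print('lid',at('top',267.5,250.5,.017),'knob',at('top',265,246,.068))
print('pot',at('top',440,248,.085),'bar',at('top',451,225,.155))
```

```text
lid [0.55423906 0.26397576 0.017     ] knob [0.55311962 0.26280434 0.068     ]
pot [ 0.53855587 -0.03588043  0.085     ] bar [ 0.56243928 -0.04030423  0.155     ]
```

View pics/crop.png

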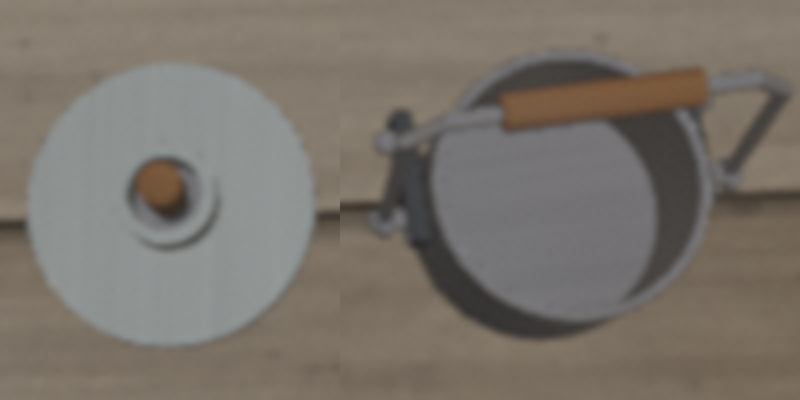

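View pics/crops.png

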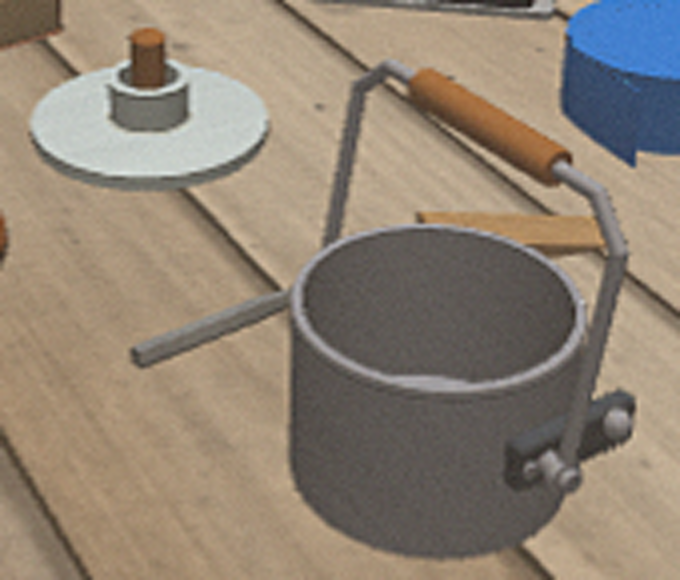

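The crop confirms it: the pale aluminium lid has the wooden knob standing through its collar. I'll fit the pot centre, yaw, handle angle and lid.

Run:
```python
from h import *
from scipy.optimize import least_squares as ls
T=lambda x,y:(385+(x-340)/4-.4,200+y/4-.4)
L=lambda x,y:(225+x/4-.4,200+y/4-.4)
S=lambda x,y:(270+x/4-.4,225+y/4-.4)
def circ(obs,z,r):
    w=[at(n,*p,z)[:2] for n,p in obs]
    f=lambda c:[np.hypot(*(q-c))-r for q in w]
    s=ls(f,np.mean(w,0)); print(np.round(s.x,4),'res mm',np.round(1000*s.fun,1)); return s.x
pt=[('top',T(*p)) for p in[(714,190),(560,52),(430,190),(610,322)]]
ps=[('scene',S(*p)) for p in[(292,308),(585,312),(437,226),(440,392)]]
circ(pt,.085,.058);circ(ps,.085,.058);c=circ(pt+ps,.085,.058)
circ([('top',L(*p)) for p in[(28,205),(315,205),(171,62),(171,347)]],.0165,.066)
circ([('scene',S(*p)) for p in[(31,122),(270,125),(150,68),(150,182)]],.0165,.066)
print(at('top',*L(160,185),.068),at('scene',*S(148,36),.068))
obs=[('top',T(503,112),1),('top',T(706,87),-1),('scene',S(420,82),1),('scene',S(563,168),-1)]
def bar(v):
    x,y,yaw,th=v; X=np.array([np.cos(yaw),np.sin(yaw),0]);Y=np.array([-X[1],X[0],0])
    m=np.array([x,y,.05])+.11*(np.sin(th)*X+np.cos(th)*np.array([0,0,1]));return m,X,Y
def f(v):
    m,X,Y=bar(v); e=[]
    for n,p,s in obs: e+=list(np.subtract(proj(n,m+s*.04*Y),p))
    return e+list((v[:2]-c)*1000)
s=ls(f,[*c,0,.2]);print(s.x,np.round(s.fun,1),bar(s.x)[0])
```

```text
[ 0.5413 -0.0403] res mm [1.4 0.9 1.6 0.8]
[ 0.542  -0.0412] res mm [-0.5 -0.4 -0.5 -0.4]
[ 0.5416 -0.0407] res mm [ 1.   0.5  2.   1.1 -0.9  0.1 -0.7 -0.2]
[0.5548 0.2641] res mm [0.  0.  0.4 0.4]
[0.5537 0.2612] res mm [ 0.3  0.3 -0.4 -0.4]
[0.55340412 0.26350119 0.068     ] [0.55473942 0.26355007 0.068     ]
[ 0.5418908  -0.04083271  0.11319905  0.19126723] [-0.5  0.4 -0.4 -0.4  0.6  1.2 -0.6  0.7  0.3 -0.1] [ 0.56266831 -0.03847062  0.15799405]
```

Fit is good: pot (0.542,-0.041), yaw 0.113, handle 0.19 rad; lids (0.5545,0.263). Moving to the near side of the bar with the jaws shut.

>>> carry_out --rows '[{"dr": [0, 0, 0.75], "linear": [0, 0, 0], "jaw": 0}, {"dr": [0, 0, 0.75], "linear": [0, 0, 0], "jaw": 0}, {"dr": [0, 0, 0.76], "linear": [0, 0, 0], "jaw": 0}, {"dr": [0, 0, 0], "linear": [0.52, -0.62, 0], "jaw": 0}, {"dr": [0, 0, 0], "linear": [0.52, -0.62, 0], "jaw": 0}]'

```text
t: 0.6
ee_pos: [0.22, -0.4798, 0.2474]
tool_rot: [-0.001, 0.998, 0.055, -0.0]
wrist_force: [0.3, 0.3, 0.1]
gripper_width: 0.0122
finger_force: 0.0
```

>>> carry_out --rows '[{"dr": [0, 0, 0], "linear": [0.52, -0.62, 0], "jaw": 0}, {"dr": [0, 0, 0], "linear": [0.52, -0.62, 0], "jaw": 0}, {"dr": [0, 0, 0], "linear": [0.52, -0.62, 0], "jaw": 0}, {"dr": [0, 0, 0], "linear": [0.52, -0.62, 0], "jaw": 0}, {"dr": [0, 0, 0], "linear": [0.52, -0.62, 0], "jaw": 0}]'

```text
t: 1.1
ee_pos: [0.3322, -0.3099, 0.248]
tool_rot: [-0.0, 0.998, 0.056, -0.0]
wrist_force: [0.8, -0.3, -0.5]
gripper_width: -0.0002
finger_force: 0.0
```

>>> carry_out --rows '[{"dr": [0, 0, 0], "linear": [0.52, -0.62, 0], "jaw": 0}, {"dr": [0, 0, 0], "linear": [0.52, -0.62, 0], "jaw": 0}, {"dr": [0, 0, 0], "linear": [0.52, -0.62, 0], "jaw": 0}, {"dr": [0, 0, 0], "linear": [0.52, -0.62, 0], "jaw": 0}, {"dr": [0, 0, 0], "linear": [0, 0, 0], "jaw": 0}]'

```text
t: 1.6
ee_pos: [0.4229, -0.1727, 0.248]
tool_rot: [-0.001, 0.998, 0.059, 0.0]
wrist_force: [1.0, 0.5, 0.2]
gripper_width: 0.0003
finger_force: 0.0
```

```bash
cat >> h.py <<'E'
def go(x,y,z,yaw=None):
    s=st(); r=R.from_quat(np.array(s['tool_rot'])[[1,2,3,0]]); M=r.as_matrix()
    d=M.T@(np.array([x,y,z])-s['ee_pos'])/.05
    print('shares now-axes',np.round(d,3))
    if yaw is not None:
        X=np.array([np.cos(yaw),np.sin(yaw),0]);Z=np.array([0,0,-1.]);N=np.stack([X,np.cross(Z,X),Z],1)
        print('dr shares',np.round(np.degrees(R.from_matrix(M.T@N).as_rotvec())/5,3),'then lin',np.round(N.T@(np.array([x,y,z])-s['ee_pos'])/.05,3))
E
python3 -c "
from h import *
go(.512,-.044,.157,.113)"
```

```text
1.6 [ 0.4229 -0.1727  0.248 ] [[0.993, 0.118, 0.001], [0.118, -0.993, 0.002], [0.001, -0.002, -1.0]] [0.97 0.5  0.19] 0.00027652928705973223
shares now-axes [ 2.072 -2.342  1.829]
dr shares [-0.027 -0.013  0.06 ] then lin [ 2.062 -2.357  1.821]
```

>>> carry_out --rows '[{"dr": [0, 0, 0.06], "linear": [0.52, -0.59, 0], "jaw": 0}, {"dr": [0, 0, 0], "linear": [0.52, -0.59, 0], "jaw": 0}, {"dr": [0, 0, 0], "linear": [0.52, -0.59, 0], "jaw": 0}, {"dr": [0, 0, 0], "linear": [0.52, -0.59, 0], "jaw": 0}, {"dr": [0, 0, 0], "linear": [0, 0, 0.4], "jaw": 0}]'

```text
t: 2.1
ee_pos: [0.5158, -0.0459, 0.23]
tool_rot: [0.0, 0.998, 0.055, 0.004]
wrist_force: [-0.2, -1.0, -0.1]
gripper_width: 0.0001
finger_force: 0.0
```

>>> carry_out --rows '[{"dr": [0, 0, 0], "linear": [0, 0, 0.5], "jaw": 0}, {"dr": [0, 0, 0], "linear": [0, 0, 0.5], "jaw": 0}, {"dr": [0, 0, 0], "linear": [0, 0, 0.42], "jaw": 0}, {"dr": [0, 0, 0], "linear": [0, 0, 0], "jaw": 0}]'

```text
t: 2.5
ee_pos: [0.5091, -0.0484, 0.1543]
tool_rot: [-0.001, 0.999, 0.053, -0.004]
wrist_force: [-1.3, -0.4, 0.0]
gripper_width: 0.0002
finger_force: 0.0
```

>>> carry_out --rows '[{"dr": [0, 0, 0], "linear": [0.4, 0, 0], "jaw": 0}, {"dr": [0, 0, 0], "linear": [0.4, 0, 0.04], "jaw": 0}, {"dr": [0, 0, 0], "linear": [0.4, 0, 0.1], "jaw": 0}, {"dr": [0, 0, 0], "linear": [0.4, 0, 0.18], "jaw": 0}, {"dr": [0, 0, 0], "linear": [0.44, 0, 0.28], "jaw": 0}]'

```text
t: 3.0
ee_pos: [0.6126, -0.0381, 0.128]
tool_rot: [0.0, 0.999, 0.054, -0.001]
wrist_force: [-6.9, -1.0, -5.2]
gripper_width: 0.0001
finger_force: 4.5
```

>>> carry_out --rows '[{"dr": [0, 0, 0], "linear": [0, 0, 0], "jaw": 0}]'

```text
t: 3.1
ee_pos: [0.6139, -0.0377, 0.1257]
tool_rot: [-0.0, 0.999, 0.054, -0.001]
wrist_force: [-0.1, 0.8, -0.4]
gripper_width: -0.0001
finger_force: 0.0
```

Run:
```python
from h import *
st();im=snap('scene','s2')
cv2.imwrite('pics/s2c.png',cv2.resize(im[150:375,250:500,::-1],None,fx=2.6,fy=2.6))
```

```text
3.1 [ 0.6139 -0.0377  0.1257] [[0.994, 0.107, -0.002], [0.107, -0.994, 0.0], [-0.002, -0.0, -1.0]] [-0.13  0.76 -0.38] -0.00012323956082678118
```

View pics/s2c.png

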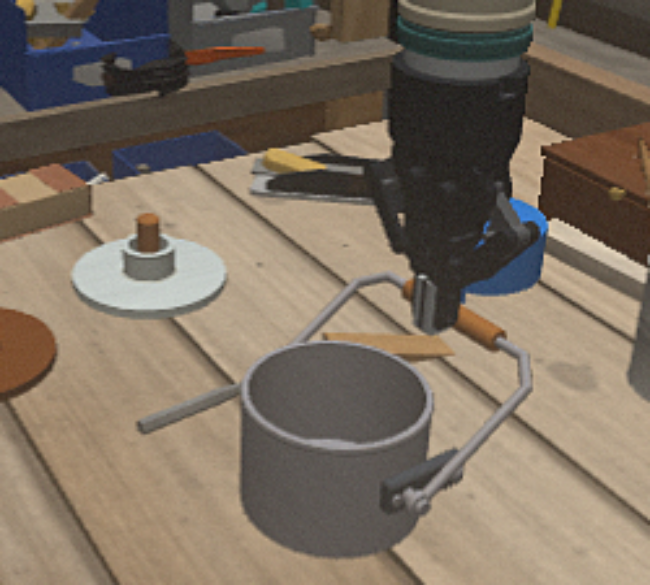

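The picture shows the bar leaning over about 0.95 rad, with the finger behind it and the pot in place. Now over the top of it, then press down.

>>> carry_out --rows '[{"dr": [0, 0, 0], "linear": [-0.1, 0, 0], "jaw": 0}, {"dr": [0, 0, 0], "linear": [0, 0, -0.8], "jaw": 0}, {"dr": [0, 0, 0], "linear": [0.3, 0, 0], "jaw": 0}, {"dr": [0, 0, 0], "linear": [0.38, 0, 0], "jaw": 0}, {"dr": [0, 0, 0], "linear": [0, 0, 0], "jaw": 0}]'

```text
t: 3.65
ee_pos: [0.6437, -0.0345, 0.1696]
tool_rot: [0.001, 0.999, 0.054, 0.003]
wrist_force: [-0.5, 0.2, -0.1]
gripper_width: 0.0001
finger_force: 0.0
```

>>> carry_out --rows '[{"dr": [0, 0, 0], "linear": [0, 0, 0.4], "jaw": 0}, {"dr": [0, 0, 0], "linear": [0, 0, 0.25], "jaw": 0}, {"dr": [0, 0, 0], "linear": [0, 0, 0.25], "jaw": 0}, {"dr": [0, 0, 0], "linear": [0, 0, 0.25], "jaw": 0}, {"dr": [0, 0, 0], "linear": [0, 0, 0.2], "jaw": 0}]'

```text
t: 4.15
ee_pos: [0.6448, -0.0339, 0.1006]
tool_rot: [0.0, 0.999, 0.053, 0.004]
wrist_force: [3.2, 1.0, 6.0]
gripper_width: -0.0005
finger_force: 2.7
```

>>> carry_out --rows '[{"dr": [0, 0, 0], "linear": [0, 0, 0.2], "jaw": 0}, {"dr": [0, 0, 0], "linear": [0, 0, 0.15], "jaw": 0}, {"dr": [0, 0, 0], "linear": [0, 0, 0.15], "jaw": 0}, {"dr": [0, 0, 0], "linear": [0, 0, 0], "jaw": 0}]'

```text
t: 4.55
ee_pos: [0.6402, -0.034, 0.0728]
tool_rot: [-0.0, 0.999, 0.054, -0.002]
wrist_force: [-0.0, -0.3, 0.5]
gripper_width: 0.0004
finger_force: 0.0
```

>>> carry_out --rows '[{"dr": [0, 0, 0], "linear": [0, 0, 0.08], "jaw": 0}, {"dr": [0, 0, 0], "linear": [0, 0, 0.04], "jaw": 0}, {"dr": [0, 0, 0], "linear": [0, 0, 0], "jaw": 0}]'

```text
t: 4.85
ee_pos: [0.6418, -0.0341, 0.0686]
tool_rot: [0.0, 0.999, 0.054, -0.0]
wrist_force: [0.7, -1.0, 0.1]
gripper_width: 0.0001
finger_force: 0.0
```

>>> carry_out --rows '[{"dr": [0, 0, 0], "linear": [0, 0, -0.7], "jaw": 0}, {"dr": [0, 0, 0], "linear": [0, 0, -0.9], "jaw": 0.5}, {"dr": [0, 0, 0], "linear": [0, 0, -0.9], "jaw": 0.5}, {"dr": [0, 0, 0], "linear": [-0.4, -0.8, 0], "jaw": 0.5}, {"dr": [0, 0, 0], "linear": [-0.4, -0.8, 0], "jaw": 0.5}]'

```text
t: 5.35
ee_pos: [0.5949, 0.0411, 0.1962]
tool_rot: [0.0, 0.999, 0.052, 0.003]
wrist_force: [0.6, 0.2, -0.4]
gripper_width: 0.0426
finger_force: 0.0
```

>>> carry_out --rows '[{"dr": [0, 0, 0], "linear": [-0.4, -0.8, 0], "jaw": 0.5}, {"dr": [0, 0, 0], "linear": [-0.4, -0.8, 0], "jaw": 0.5}, {"dr": [0, 0, 0], "linear": [-0.4, -0.8, 0], "jaw": 0.5}, {"dr": [0, 0, 0], "linear": [0, -0.8, 0], "jaw": 0.5}, {"dr": [0, 0, 0], "linear": [0, 0, 0], "jaw": 0.5}]'

```text
t: 5.85
ee_pos: [0.5156, 0.1981, 0.1945]
tool_rot: [-0.001, 0.998, 0.056, 0.001]
wrist_force: [0.4, 0.3, 0.3]
gripper_width: 0.0424
finger_force: 0.0
```

Run:
```python
from h import *
go(.5545,.263,.15,.113)
im=snap('scene','s3');t=snap('top','t3')
a=cv2.resize(im[230:375,270:450,::-1],(540,435));b=cv2.resize(t[190:300,385:450+50,::-1],None,fx=2,fy=2)
c=np.zeros((435,760,3),np.uint8);c[:,:540]=a;c[:220,540:760]=b
cv2.imwrite('pics/m3.png',c)
```

```text
5.85 [0.5156 0.1981 0.1945] [[0.994, 0.112, 0.001], [0.112, -0.994, 0.003], [0.001, -0.003, -1.0]] [0.39 0.32 0.25] 0.04241486467033266
shares now-axes [ 0.916 -1.2    0.895]
dr shares [-0.03  -0.016 -0.009] then lin [ 0.919 -1.202  0.89 ]Traceback (most recent call last):
  File "<stdin>", line 5, in <module>
ValueError: could not broadcast input array from shape (220,230,3) into shape (220,220,3)
```

Run:
```python
from h import *
im=cv2.imread('pics/s3.png');t=cv2.imread('pics/t3.png')
a=cv2.resize(im[230:375,270:450],(540,435));b=cv2.resize(t[180:300,390:500],None,fx=2,fy=2)
c=np.zeros((435,760,3),np.uint8);c[:,:540]=a;c[:240,540:760]=b
cv2.imwrite('pics/m3.png',c)
```

```text
(no output)
```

View pics/m3.png

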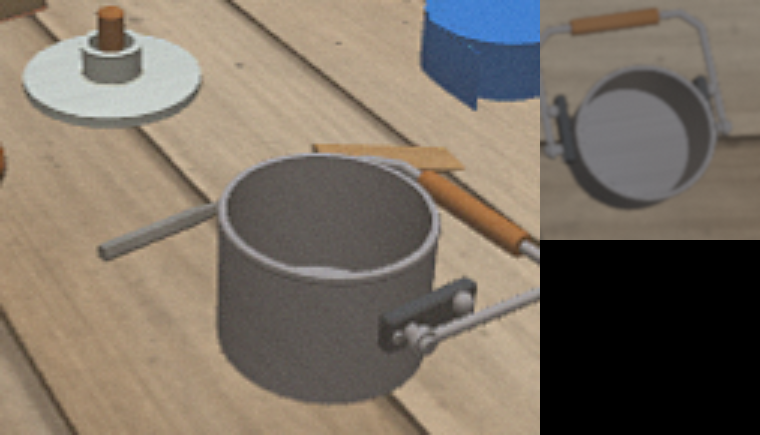

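Handle appears down, past the ball, with the bar at about top-view (427,190). I'll check this numerically and refit the pot.

Run:
```python
from h import *
from scipy.optimize import least_squares as ls
S=lambda x,y:(270+x/3-.33,230+y/3-.33)
T=lambda x,y:(390+(x-540)/2-.25,180+y/2-.25)
w=[at('scene',*S(*p),.085)[:2] for p in[(218,216),(440,216),(330,154),(328,280)]]
s=ls(lambda c:[np.hypot(*(q-c))-.058 for q in w],[.54,-.04]);print(s.x,s.fun*1000)
w=[at('top',*T(*p),.085)[:2] for p in[(716,134),(645,65)]]
s2=ls(lambda c:[np.hypot(*(q-c))-.058 for q in w],[.54,-.04]);print(s2.x)
c=s.x;yaw=.113;X=np.array([np.cos(yaw),np.sin(yaw),0]);Y=np.array([-X[1],X[0],0])
for th in(1.42,1.64):
    m=np.array([*c,.05])+.11*(np.sin(th)*X+np.array([0,0,np.cos(th)]))
    print(th,[np.round(proj(n,m+k*.04*Y),1) for n in('top','scene') for k in(1,-1)])
print('obs',T(571,26),T(659,16),S(424,178),S(524,248))
```

```text
[ 0.54205435 -0.04166801] [0.25275731 0.24374518 0.33144672 0.30180943]
[ 0.54268113 -0.04118169]
1.42 [array([407.4, 191. ]), array([452.4, 184.7]), array([411.8, 279.3]), array([445.5, 300.7])]
1.64 [array([405.3, 194.2]), array([449.2, 188.1]), array([411.1, 290.5]), array([444.2, 312.5])]
obs (405.25, 192.75) (449.25, 187.75) (411.0033333333334, 289.00333333333333) (444.33666666666664, 312.3366666666667)
```

Handle is home and the pot hasn't moved. Going to the knob.

>>> carry_out --rows '[{"dr": [-0.03, -0.02, 0], "linear": [0.46, -0.6, 0], "jaw": 0.5}, {"dr": [0, 0, 0], "linear": [0.46, -0.6, 0], "jaw": 0.5}, {"dr": [0, 0, 0], "linear": [0, 0, 0.6], "jaw": 0.5}, {"dr": [0, 0, 0], "linear": [0, 0, 0.6], "jaw": 0.5}, {"dr": [0, 0, 0], "linear": [0, 0, 0], "jaw": 0.5}]'

```text
t: 6.45
ee_pos: [0.5539, 0.2558, 0.1294]
tool_rot: [0.003, 0.999, 0.053, -0.005]
wrist_force: [-0.5, 0.1, -0.4]
gripper_width: 0.0427
finger_force: 0.0
```

>>> carry_out --rows '[{"dr": [0, 0, 0], "linear": [0, 0, 0], "jaw": 0.5}, {"dr": [0, 0, 0], "linear": [0, 0, 0], "jaw": 0.5}]'

```text
t: 6.65
ee_pos: [0.5576, 0.2577, 0.1353]
tool_rot: [0.001, 0.999, 0.053, 0.001]
wrist_force: [-0.3, 0.2, -1.1]
gripper_width: 0.0428
finger_force: 0.0
```

```bash
python3 -c "
from h import *
go(.5543,.2635,.063,.113)"
```

```text
6.65 [0.5576 0.2577 0.1353] [[0.994, 0.106, 0.001], [0.106, -0.994, -0.002], [0.001, 0.002, -1.0]] [-0.28  0.25 -1.05] 0.042811554616072243
shares now-axes [-0.055 -0.125  1.446]
dr shares [ 0.026 -0.014 -0.079] then lin [-0.052 -0.123  1.447]
```

>>> carry_out --rows '[{"dr": [0, 0, 0], "linear": [-0.05, -0.12, 0.4], "jaw": 0.5}, {"dr": [0, 0, 0], "linear": [0, 0, 0.4], "jaw": 0.5}, {"dr": [0, 0, 0], "linear": [0, 0, 0.2], "jaw": 0.5}, {"dr": [0, 0, 0], "linear": [0, 0, 0], "jaw": 0.5}, {"dr": [0, 0, 0], "linear": [0, 0, 0], "jaw": 0.5}]'

```text
t: 7.15
ee_pos: [0.5538, 0.2639, 0.0848]
tool_rot: [0.001, 0.999, 0.054, 0.0]
wrist_force: [-0.4, 0.1, 0.4]
gripper_width: 0.0428
finger_force: 0.0
```

```bash
python3 -c "
from h import *
go(.5543,.2635,.063,.113)
im=snap('scene','s4');arm.read_camera('top');arm.read_camera('top');go(.5543,.2635,.063,.113)
cv2.imwrite('pics/m4.png',cv2.resize(im[180:290,240:380,::-1],None,fx=5,fy=5))
"
```

```text
7.15 [0.5538 0.2639 0.0848] [[0.994, 0.107, 0.0], [0.107, -0.994, -0.002], [0.0, 0.002, -1.0]] [-0.38  0.06  0.4 ] 0.04283553645792752
shares now-axes [0.01  0.008 0.435]
dr shares [ 0.026 -0.002 -0.068] then lin [0.01  0.009 0.435]
7.3 [0.5538 0.264  0.0849] [[0.994, 0.107, 0.001], [0.107, -0.994, -0.002], [0.001, 0.002, -1.0]] [-0.12  0.76  0.3 ] 0.04266580325308382
shares now-axes [0.009 0.01  0.438]
dr shares [ 0.025 -0.007 -0.066] then lin [0.009 0.011 0.438]
```

View pics/m4.png

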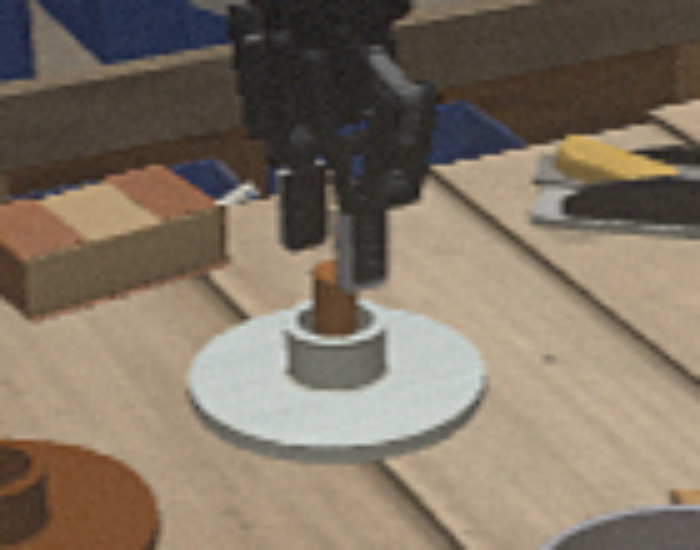

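The knob top (333,270 in the crop) lies between the two fingertips at (300,240) and (362,280), so the grasp is centred. Descend and close.

>>> carry_out --rows '[{"dr": [0.03, 0, 0], "linear": [0, 0, 0.22], "jaw": 0.5}, {"dr": [0, 0, 0], "linear": [0.01, 0, 0.22], "jaw": 0.5}, {"dr": [0, 0, 0], "linear": [0, 0, 0], "jaw": 0.5}, {"dr": [0, 0, 0], "linear": [0, 0, 0], "jaw": 0}, {"dr": [0, 0, 0], "linear": [0, 0, 0], "jaw": 0}]'

```text
t: 7.8
ee_pos: [0.5535, 0.2641, 0.0616]
tool_rot: [-0.0, 0.999, 0.054, -0.001]
wrist_force: [-0.1, 0.3, -4.6]
gripper_width: 0.0176
finger_force: 58.7
```

>>> carry_out --rows '[{"dr": [0, 0, 0], "linear": [0, 0, 0], "jaw": 0}, {"dr": [0, 0, 0], "linear": [0, 0, 0], "jaw": 0}, {"dr": [0, 0, 0], "linear": [0, 0, 0], "jaw": 0}]'

```text
t: 8.1
ee_pos: [0.5534, 0.264, 0.0615]
tool_rot: [-0.0, 0.999, 0.054, -0.001]
wrist_force: [1.0, 1.7, -3.4]
gripper_width: 0.018
finger_force: 58.6
```

```bash
python3 -c "
from h import *
st()"
```

```text
8.1 [0.5534 0.264  0.0615] [[0.994, 0.107, -0.002], [0.107, -0.994, 0.0], [-0.002, -0.0, -1.0]] [ 0.96  1.75 -3.36] 0.01799578162111004
```

>>> carry_out --rows '[{"dr": [0, 0, 0], "linear": [0, 0, -0.2], "jaw": 0}, {"dr": [0, 0, 0], "linear": [0, 0, -0.6], "jaw": 0}, {"dr": [0, 0, 0], "linear": [0, 0, -0.8], "jaw": 0}, {"dr": [0, 0, 0], "linear": [0, 0, -0.8], "jaw": 0}, {"dr": [0, 0, 0], "linear": [0, 0, -0.6], "jaw": 0}]'

```text
t: 8.6
ee_pos: [0.5537, 0.2635, 0.2145]
tool_rot: [0.0, 0.999, 0.054, 0.0]
wrist_force: [0.6, 0.8, -5.1]
gripper_width: 0.018
finger_force: 59.1
```

>>> carry_out --rows '[{"dr": [0, 0, 0], "linear": [0, 0, 0], "jaw": 0}, {"dr": [0, 0, 0], "linear": [0, 0.3, 0], "jaw": 0}, {"dr": [0, 0, 0], "linear": [0, 0.5, 0], "jaw": 0}, {"dr": [0, 0, 0], "linear": [0, 0.6, 0], "jaw": 0}, {"dr": [0, 0, 0], "linear": [0, 0.6, 0], "jaw": 0}]'

```text
t: 9.1
ee_pos: [0.5623, 0.1622, 0.2083]
tool_rot: [0.001, 0.999, 0.054, -0.004]
wrist_force: [0.1, 0.1, -4.4]
gripper_width: 0.0178
finger_force: 59.7
```

>>> carry_out --rows '[{"dr": [0, 0, 0], "linear": [0, 0.6, 0], "jaw": 0}, {"dr": [0, 0, 0], "linear": [0, 0.6, 0], "jaw": 0}, {"dr": [0, 0, 0], "linear": [0, 0.6, 0], "jaw": 0}, {"dr": [0, 0, 0], "linear": [0, 0.6, 0], "jaw": 0}, {"dr": [0, 0, 0], "linear": [0, 0, 0], "jaw": 0}]'

```text
t: 9.6
ee_pos: [0.5757, 0.04, 0.2085]
tool_rot: [0.002, 0.999, 0.052, -0.004]
wrist_force: [-0.5, 0.5, -6.1]
gripper_width: 0.0181
finger_force: 59.8
```

>>> carry_out --rows '[{"dr": [0, 0, 0], "linear": [0, 0, 0], "jaw": 0}, {"dr": [0, 0, 0], "linear": [0, 0, 0], "jaw": 0}]'

```text
t: 9.8
ee_pos: [0.5759, 0.0453, 0.2099]
tool_rot: [-0.0, 0.999, 0.054, -0.003]
wrist_force: [0.8, -0.2, -5.5]
gripper_width: 0.0178
finger_force: 59.8
```

```bash
python3 -c "
from h import *
go(.542,-.0413,.165,.113)"
```

```text
9.8 [0.5759 0.0453 0.2099] [[0.994, 0.107, -0.005], [0.107, -0.994, 0.0], [-0.005, -0.001, -1.0]] [ 0.8  -0.2  -5.49] 0.017809016999674437
shares now-axes [-0.855  1.65   0.902]
dr shares [-0.01   0.062 -0.067] then lin [-0.869  1.644  0.898]
```

>>> carry_out --rows '[{"dr": [0, 0, 0], "linear": [-0.21, 0.41, 0], "jaw": 0}, {"dr": [0, 0, 0], "linear": [-0.22, 0.41, 0], "jaw": 0}, {"dr": [0, 0, 0], "linear": [-0.22, 0.42, 0], "jaw": 0}, {"dr": [0, 0, 0], "linear": [-0.21, 0.41, 0], "jaw": 0}, {"dr": [0, 0, 0], "linear": [0, 0, 0.3], "jaw": 0}]'

```text
t: 10.3
ee_pos: [0.5433, -0.0433, 0.198]
tool_rot: [0.002, 0.999, 0.053, 0.0]
wrist_force: [1.5, 1.3, -4.5]
gripper_width: 0.0175
finger_force: 60.0
```

>>> carry_out --rows '[{"dr": [0, 0, 0], "linear": [0, 0, 0.3], "jaw": 0}, {"dr": [0, 0, 0], "linear": [0, 0, 0.2], "jaw": 0}, {"dr": [0, 0, 0], "linear": [0, 0, 0], "jaw": 0}, {"dr": [0, 0, 0], "linear": [0, 0, 0], "jaw": 0}, {"dr": [0, 0, 0], "linear": [0, 0, 0], "jaw": 0}]'

```text
t: 10.8
ee_pos: [0.5439, -0.0413, 0.1724]
tool_rot: [0.0, 0.999, 0.054, -0.0]
wrist_force: [-0.8, 0.5, -4.2]
gripper_width: 0.0177
finger_force: 60.0
```

```bash
python3 -c "
from h import *
go(.542,-.0413,.147,.113)
im=snap('scene','s5');arm.read_camera('top');go(.542,-.0413,.147,.113)
cv2.imwrite('pics/m5.png',cv2.resize(im[210:370,290:470,::-1],None,fx=3.6,fy=3.6))
"
```

```text
10.8 [ 0.5439 -0.0413  0.1724] [[0.994, 0.108, -0.0], [0.108, -0.994, -0.001], [-0.0, 0.001, -1.0]] [-0.83  0.54 -4.22] 0.01768036437090266
shares now-axes [-0.037 -0.004  0.508]
dr shares [ 0.006  0.004 -0.056] then lin [-0.037 -0.003  0.508]
10.9 [ 0.5438 -0.0414  0.1725] [[0.994, 0.108, -0.0], [0.108, -0.994, -0.001], [-0.0, 0.001, -1.0]] [-0.4   0.47 -4.65] 0.018043458561632912
shares now-axes [-0.035 -0.007  0.51 ]
dr shares [ 0.007  0.003 -0.06 ] then lin [-0.036 -0.007  0.51 ]
```

View pics/m5.png

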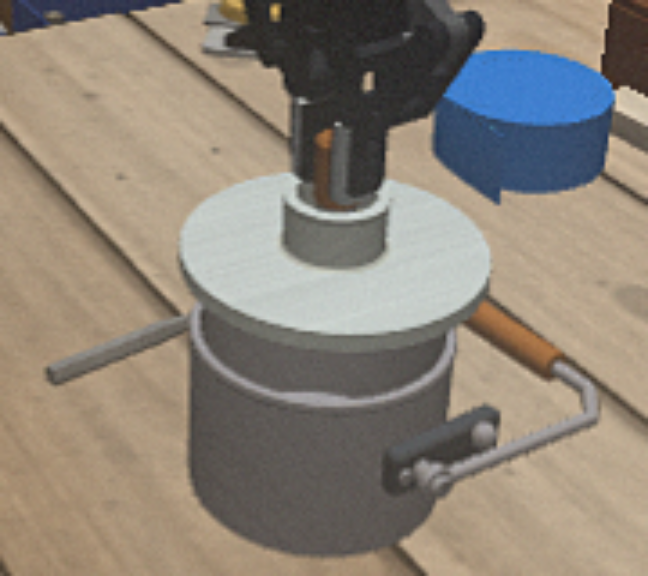

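The lids hang level over the pot (crop: lid edges 180–491, rim 190–456). Checking horizontal alignment through the calibration.

Run:
```python
from h import *
from scipy.optimize import least_squares as ls
S=lambda x,y:(290+x/3.6-.36,210+y/3.6-.36)
def fit(pts,z,r):
    w=[at('scene',*S(*p),z)[:2] for p in pts]
    s=ls(lambda c:[np.hypot(*(q-c))-r for q in w],[.54,-.04]);print(s.x,np.round(s.fun*1000,1))
fit([(180,252),(491,262),(335,172),(335,335)],.128,.066)
fit([(188,325),(457,335),(300,405)],.085,.058)
im=cv2.imread('pics/s5.png')
def ext(c,z,r):
    a=np.linspace(0,2*np.pi,400);p=np.array([proj('scene',(c[0]+r*np.cos(t),c[1]+r*np.sin(t),z)) for t in a])
    return [(v-np.array([290,210])+.36)*3.6 for v in(p.min(0),p.max(0))]
print(ext((.5438,-.0413),.128,.066),ext((.542,-.0413),.085,.058))
```

```text
[ 0.54314231 -0.04496009] [-0.5 -0.4 -0.1 -0. ]
[ 0.54194525 -0.0414586 ] [ 0.6  0.6 -0. ]
[array([175.5650476 , 167.65593466]), array([487.84860197, 330.30344375])] [array([189.21731768, 256.44595583]), array([455.91394924, 407.7178957 ])]
```

>>> carry_out --rows '[{"dr": [0, 0, -0.06], "linear": [-0.04, -0.01, 0.1], "jaw": 0}, {"dr": [0, 0, 0], "linear": [0, 0, 0.2], "jaw": 0}, {"dr": [0, 0, 0], "linear": [0, 0, 0.14], "jaw": 0}, {"dr": [0, 0, 0], "linear": [0, 0, 0.06], "jaw": 0}, {"dr": [0, 0, 0], "linear": [0, 0, 0], "jaw": 0}]'

```text
t: 11.4
ee_pos: [0.5406, -0.0412, 0.1458]
tool_rot: [-0.0, 0.998, 0.056, -0.002]
wrist_force: [0.0, 0.2, -4.8]
gripper_width: 0.0179
finger_force: 60.0
```

>>> carry_out --rows '[{"dr": [0, 0, 0], "linear": [0, 0, 0.06], "jaw": 0}, {"dr": [0, 0, 0], "linear": [0, 0, 0.06], "jaw": 0}, {"dr": [0, 0, 0], "linear": [0, 0, 0], "jaw": 0}]'

```text
t: 11.7
ee_pos: [0.5409, -0.0412, 0.1404]
tool_rot: [-0.0, 0.998, 0.056, -0.001]
wrist_force: [0.2, -1.0, -4.8]
gripper_width: 0.0183
finger_force: 60.0
```

>>> carry_out --rows '[{"dr": [0, 0, 0], "linear": [0.01, 0, 0.04], "jaw": 0}, {"dr": [0, 0, 0], "linear": [0, 0, 0.03], "jaw": 0}, {"dr": [0, 0, 0], "linear": [0, 0, 0], "jaw": 0}]'

```text
t: 12.0
ee_pos: [0.5415, -0.0412, 0.1371]
tool_rot: [0.0, 0.998, 0.056, -0.001]
wrist_force: [-0.8, 0.2, -5.4]
gripper_width: 0.018
finger_force: 60.0
```

>>> carry_out --rows '[{"dr": [0, 0, 0], "linear": [0, 0, 0.02], "jaw": 0}, {"dr": [0, 0, 0], "linear": [0, 0, 0], "jaw": 0}]'

```text
t: 12.2
ee_pos: [0.5417, -0.0412, 0.1365]
tool_rot: [0.0, 0.998, 0.056, -0.001]
wrist_force: [-0.4, 0.8, -4.0]
gripper_width: 0.018
finger_force: 60.5
```

>>> carry_out --rows '[{"dr": [0, 0, 0], "linear": [0, 0, 0.03], "jaw": 0}, {"dr": [0, 0, 0], "linear": [0, 0, 0.0], "jaw": 0}]'

```text
t: 12.4
ee_pos: [0.5418, -0.0412, 0.1365]
tool_rot: [0.0, 0.998, 0.056, -0.0]
wrist_force: [-3.6, 0.5, 5.8]
gripper_width: 0.0176
finger_force: 61.5
```

>>> carry_out --rows '[{"dr": [0, 0, 0], "linear": [0, 0, 0.02], "jaw": 0}, {"dr": [0, 0, 0], "linear": [0, 0, 0.0], "jaw": 0}]'

```text
t: 12.6
ee_pos: [0.5418, -0.0412, 0.1364]
tool_rot: [0.0, 0.998, 0.056, 0.0]
wrist_force: [-4.6, 0.4, 11.6]
gripper_width: 0.0177
finger_force: 62.0
```

Seated: force turned upward at 0.1365 as expected. Relieve and let go.

>>> carry_out --rows '[{"dr": [0, 0, 0], "linear": [0, 0, -0.03], "jaw": 0}, {"dr": [0, 0, 0], "linear": [0, 0, 0], "jaw": 0.4}, {"dr": [0, 0, 0], "linear": [0, 0, 0], "jaw": 0.6}, {"dr": [0, 0, 0], "linear": [0, 0, 0], "jaw": 0.6}, {"dr": [0, 0, 0], "linear": [0, 0, -0.3], "jaw": 0.6}]'

```text
t: 13.1
ee_pos: [0.5404, -0.041, 0.1486]
tool_rot: [-0.0, 0.998, 0.056, -0.003]
wrist_force: [-0.1, -0.5, 0.1]
gripper_width: 0.0511
finger_force: 0.0
```

>>> carry_out --rows '[{"dr": [0, 0, 0], "linear": [0, 0, -0.8], "jaw": 1}, {"dr": [0, 0, 0], "linear": [-0.6, -0.6, -0.2], "jaw": 1}, {"dr": [0, 0, 0], "linear": [-0.7, -0.7, 0], "jaw": 1}, {"dr": [0, 0, 0], "linear": [-0.7, -0.7, 0], "jaw": 1}, {"dr": [0, 0, 0], "linear": [0, 0, 0], "jaw": 1}]'

```text
t: 13.6
ee_pos: [0.4251, 0.0497, 0.2]
tool_rot: [-0.001, 0.998, 0.058, -0.003]
wrist_force: [0.0, -0.1, -0.1]
gripper_width: 0.0855
finger_force: 0.0
```

```bash
python3 -c "
from h import *
st()
im=snap('scene','s6');t=snap('top','t6')
a=cv2.resize(im[220:350,310:440,::-1],(400,400));b=cv2.resize(t[180:290,390:500,::-1],(400,400))
cv2.imwrite('pics/m6.png',np.hstack([a,b]))
"
```

```text
13.6 [0.4251 0.0497 0.2   ] [[0.993, 0.115, -0.007], [0.115, -0.993, 0.002], [-0.007, -0.002, -1.0]] [ 0.04 -0.14 -0.05] 0.08549646760868068
```

View pics/m6.png

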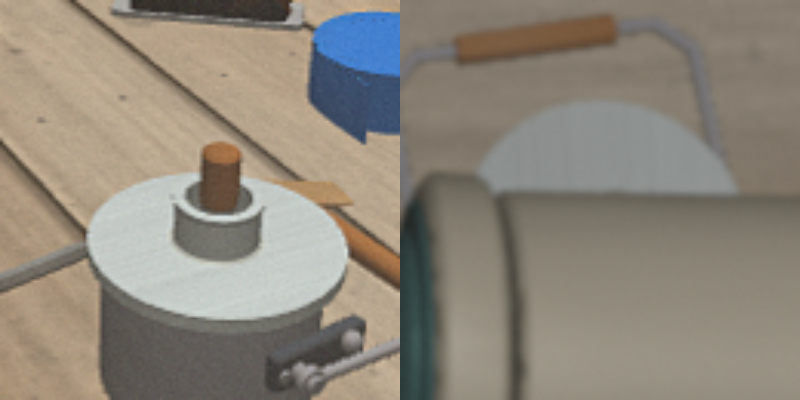

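Lids seated level on the pot, knob top at crop (221,152), collar ring centre at ~(218,201). The top view is blocked by the arm. Compute the collar and knob offset.

Run:
```python
from h import *
S=lambda x,y:(310+x*.325-.33,220+y*.325-.33)
print('collar',at('scene',*S(218.5,201.5),.118),'knob',at('scene',*S(221,152.5),.143),'plate',at('scene',*S(218,237),.092))
go(.5415,-.042,.2,.113)
```

```text
collar [ 0.53908301 -0.04786504  0.118     ] knob [ 0.54213941 -0.04305245  0.143     ] plate [ 0.54393372 -0.04238455  0.092     ]
13.7 [0.4309 0.0474 0.2008] [[0.993, 0.114, -0.0], [0.114, -0.993, -0.001], [-0.0, 0.001, -1.0]] [0.93 0.14 0.41] 0.08519822143749266
shares now-axes [1.994 2.029 0.017]
dr shares [0.008 0.001 0.015] then lin [1.996 2.026 0.016]
```

>>> carry_out --rows '[{"dr": [0, 0, 0], "linear": [0.5, 0.51, 0], "jaw": 1}, {"dr": [0, 0, 0], "linear": [0.5, 0.51, 0], "jaw": 1}, {"dr": [0, 0, 0], "linear": [0.5, 0.51, 0], "jaw": 1}, {"dr": [0, 0, 0], "linear": [0.5, 0.51, 0], "jaw": 1}, {"dr": [0, 0, 0], "linear": [0, 0, 0.4], "jaw": 1}]'

```text
t: 14.2
ee_pos: [0.5499, -0.0481, 0.1819]
tool_rot: [0.002, 0.998, 0.055, 0.005]
wrist_force: [0.4, 0.1, -0.1]
gripper_width: 0.0857
finger_force: 0.0
```

>>> carry_out --rows '[{"dr": [0, 0, 0], "linear": [0, 0, 0.3], "jaw": 1}, {"dr": [0, 0, 0], "linear": [0, 0, 0], "jaw": 1}, {"dr": [0, 0, 0], "linear": [0, 0, 0], "jaw": 1}, {"dr": [0, 0, 0], "linear": [0, 0, 0], "jaw": 1}, {"dr": [0, 0, 0], "linear": [0, 0, 0], "jaw": 1}]'

```text
t: 14.7
ee_pos: [0.5427, -0.0434, 0.1662]
tool_rot: [0.0, 0.998, 0.056, 0.0]
wrist_force: [0.5, -0.5, 0.4]
gripper_width: 0.0856
finger_force: 0.0
```

Run:
```python
from h import *
go(.5415,-.0425,.111,.113)
im=snap('scene','s7')
cv2.imwrite('pics/m7.png',cv2.resize(im[190:350,300:460,::-1],(576,576)))
```

```text
14.7 [ 0.5427 -0.0434  0.1662] [[0.994, 0.112, 0.0], [0.112, -0.994, -0.001], [0.0, 0.001, -1.0]] [ 0.54 -0.53  0.44] 0.0855888437242555
shares now-axes [-0.021 -0.02   1.104]
dr shares [ 0.009 -0.003 -0.004] then lin [-0.021 -0.02   1.104]
```

View pics/m7.png

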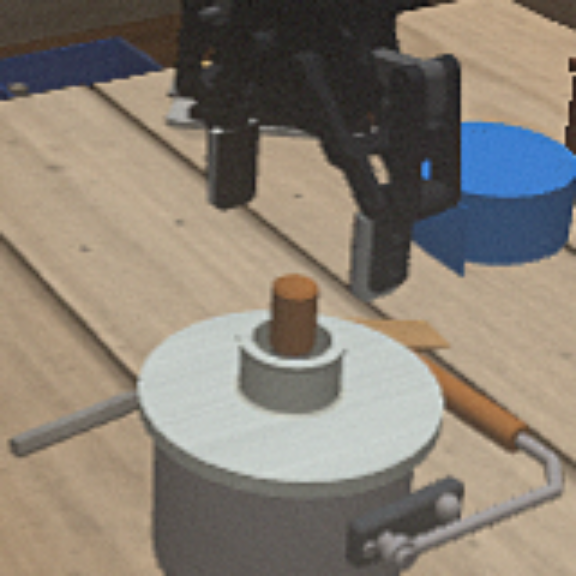

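Fingers straddle the collar evenly. Descend and close on it.

>>> carry_out --rows '[{"dr": [0, 0, 0], "linear": [-0.02, -0.02, 0.4], "jaw": 1}, {"dr": [0, 0, 0], "linear": [0, 0, 0.4], "jaw": 1}, {"dr": [0, 0, 0], "linear": [0, 0, 0.28], "jaw": 1}, {"dr": [0, 0, 0], "linear": [0, 0, 0], "jaw": 1}, {"dr": [0, 0, 0], "linear": [0, 0, 0], "jaw": 1}]'

```text
t: 15.25
ee_pos: [0.5411, -0.0423, 0.1119]
tool_rot: [0.0, 0.998, 0.056, -0.0]
wrist_force: [1.7, 0.4, -0.1]
gripper_width: 0.0854
finger_force: 0.0
```

>>> carry_out --rows '[{"dr": [0, 0, 0], "linear": [0, 0, 0], "jaw": 0.75}, {"dr": [0, 0, 0], "linear": [0, 0, 0], "jaw": 0.6}, {"dr": [0, 0, 0], "linear": [0, 0, 0], "jaw": 0.45}, {"dr": [0, 0, 0], "linear": [0, 0, 0], "jaw": 0.4}, {"dr": [0, 0, 0], "linear": [0, 0, 0], "jaw": 0.3}]'

```text
t: 15.75
ee_pos: [0.5413, -0.0427, 0.1125]
tool_rot: [0.001, 0.998, 0.056, 0.0]
wrist_force: [0.1, 0.2, 6.0]
gripper_width: 0.0428
finger_force: 60.6
```

>>> carry_out --rows '[{"dr": [0, 0, 0], "linear": [0, 0, 0], "jaw": 0}, {"dr": [0, 0, 0], "linear": [0, 0, 0], "jaw": 0}]'

```text
t: 15.95
ee_pos: [0.5413, -0.0426, 0.1125]
tool_rot: [0.001, 0.998, 0.056, 0.0]
wrist_force: [-1.7, -0.1, 5.7]
gripper_width: 0.0433
finger_force: 60.7
```

>>> carry_out --rows '[{"dr": [0, 0, 0], "linear": [0, 0, -0.1], "jaw": 0}, {"dr": [0, 0, 0], "linear": [0, 0, -0.15], "jaw": 0}, {"dr": [0, 0, 0], "linear": [0, 0, -0.2], "jaw": 0}, {"dr": [0, 0, 0], "linear": [0, 0, -0.25], "jaw": 0}, {"dr": [0, 0, 0], "linear": [0, 0, 0], "jaw": 0}]'

```text
t: 16.45
ee_pos: [0.5422, -0.0426, 0.1485]
tool_rot: [0.001, 0.998, 0.056, 0.001]
wrist_force: [1.2, 0.6, -2.8]
gripper_width: 0.0427
finger_force: 61.3
```

Run:
```python
from h import *
go(.5413,-.0426,.215,.113)
```

```text
16.45 [ 0.5422 -0.0426  0.1485] [[0.994, 0.112, 0.003], [0.112, -0.994, -0.001], [0.003, 0.001, -1.0]] [ 1.23  0.61 -2.76] 0.04269237800087946
shares now-axes [-1.500e-02  1.000e-03 -1.329e+00]
dr shares [ 0.017 -0.029 -0.004] then lin [-1.900e-02 -1.000e-03 -1.329e+00]
```

>>> carry_out --rows '[{"dr": [0, 0, 0], "linear": [-0.01, 0, -0.3], "jaw": 0}, {"dr": [0, 0, 0], "linear": [0, 0, -0.35], "jaw": 0}, {"dr": [0, 0, 0], "linear": [0, 0, -0.35], "jaw": 0}, {"dr": [0, 0, 0], "linear": [0, 0, -0.35], "jaw": 0}, {"dr": [0, 0, 0], "linear": [0, 0, 0], "jaw": 0}]'

```text
t: 16.95
ee_pos: [0.5419, -0.0426, 0.2161]
tool_rot: [0.001, 0.998, 0.056, 0.002]
wrist_force: [0.9, -0.6, -2.2]
gripper_width: 0.043
finger_force: 61.5
```

>>> carry_out --rows '[{"dr": [0, 0, 0], "linear": [0, 0, 0], "jaw": 0}, {"dr": [0, 0, 0], "linear": [0, 0, 0], "jaw": 0}, {"dr": [0, 0, 0], "linear": [0, 0, 0], "jaw": 0}]'

```text
t: 17.25
ee_pos: [0.5397, -0.0422, 0.2126]
tool_rot: [-0.0, 0.998, 0.056, -0.002]
wrist_force: [-0.4, -0.0, -1.6]
gripper_width: 0.0431
finger_force: 61.4
```

Run:
```python
from h import *
go(.5413,-.0426,.215,.113)
im=snap('scene','s8')
cv2.imwrite('pics/m8.png',cv2.resize(im[150:370,270:470,::-1],(540,594)))
```

```text
17.25 [ 0.5397 -0.0422  0.2126] [[0.994, 0.112, -0.004], [0.112, -0.994, 0.0], [-0.004, -0.001, -1.0]] [-0.42 -0.04 -1.61] 0.04306270898925473
shares now-axes [ 0.031  0.012 -0.049]
dr shares [-0.007  0.045 -0.004] then lin [ 0.031  0.012 -0.048]
```

View pics/m8.png

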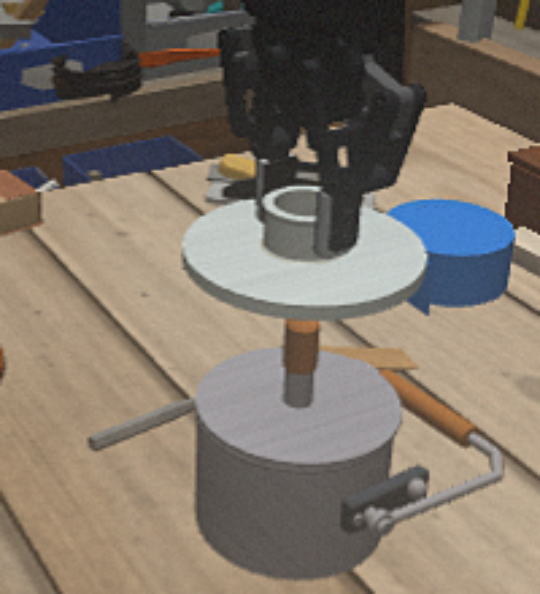

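Inner lid seated at crop (298,405), outer lid level above it (305,250) with ~40 mm clearance, handle home (430,405). Handing in.

```bash
python3 -c "
from station import arm
print(arm.hand_in())"
```

```text
the job is handed in; nothing more can be done
None
```

The job is done and handed in at about 17 s: the handle is home, the pot is closed by its seated inner lid, and the outer lid is held level about 40 mm above the knob (by calculation); the hand-in returned no verdict.

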